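# Stand the fallen bookend back up against the sole boards

### The job

The wooden bookend that keeps the row of sole boards in place has fallen on its back. Using pushes only, never lifting it off the bench, push its raised foot block over, away from the boards, so that the bookend stands upright on its foot again; then push it along the bench until its back rests squarely against the end board, centred on it. Leave the glue jar, the bowl and the shoe last where they are.

Things in the scene. Friction and masses are not known exactly. Their poses are not given: they have to be found in the camera images.
- rack: Fixed plywood rack with six upright round-topped sole boards in a row, 100 mm wide, 10 thick, 140 to 170 high, on a 150 x 16 mm base, 210 long, flush with the end board's face. Origin at bench level under the middle of the end board's open face; x points level out of that face to the bookend, y along it (board y = -50 to 50 mm), z up; the rack lies at x < 0.
- bookend: Loose L-shaped pale wood bookend, 120 mm wide, 0.25 to 0.5 kg, lying on its back. Origin: middle of the heel edge (outer corner of the L), on the bench. Axes as it lies: z up, x level away from the boards, y along its width. Foot block x = -20 to 0, z = 0 to 110 mm; upright x = -120 to -20, z = 0 to 10, flat on the bench. When it stands, x points straight down and z level away from the boards.
- bookend_heel (a point): Middle of the heel edge (same point as the origin of bookend), on the bench lying and standing. Pushed away from the boards on the inner face of the foot block (20 mm nearer the boards than the heel), the bookend tips about this edge and falls upright by itself after about 40 degrees. Standing, it is the lowest edge of the back, the face towards the boards.
- bookend_top (a point): Middle of the free end of the upright, on its back: at bench level and 120 mm from the heel towards the boards as it lies, 120 mm above the heel when it stands.
- bookend_toe (a point): Middle of the free end of the foot block, on its underside: 110 mm above the heel as it lies; at bench level, 110 mm from the heel and away from the boards, when it stands. The foot's end face there is 120 mm wide and 20 mm high.
- jar: Loose bystander: closed glue jar with a screw cap, 72 mm across, 110 mm high, origin at the centre of its underside. Leave alone.
- bowl: Loose bystander: white bowl, 110 mm across, 45 mm high, origin at the centre of its underside. Leave alone.
- last: Loose bystander: plastic shoe last, 165 x 68 mm, 70 mm high at the heel, lying sole down; origin under the middle of its sole, x towards the toe. Leave alone.
Things that resemble listed ones, but are neither listed nor needed, are in the scene too. Of the things that look like the bookend, take the one that is farthest to the robot's right at the start.

How it is judged (in metres and radians):
On the way, in this order (a step that is already met when the one before it is completed fails the run):
1. the bookend stands upright on its foot, still clear of the boards (at least 60 mm) (angle between bookend's own x axis and vertical above 3 rad and height (world z) of bookend_top above 0.11 m and height (world z) of bookend_heel below 0.012 m and x of bookend_heel in the frame of rack above 0.06 m), for 0.2 s.
2. the bookend stands with its back against the end board (angle between bookend's own x axis and vertical above 3 rad and height (world z) of bookend_top above 0.11 m and height (world z) of bookend_heel below 0.012 m and x of bookend_heel in the frame of rack between -0.006 and 0.01 m and y of bookend_heel in the frame of rack between -0.035 and 0.035 m and angle between the z axis of bookend and the x axis of rack, either way round below 0.14 rad), for 0.2 s.
At the end, for the whole second after the job is handed in: The bookend stands upright (within 8 degrees), at rest, its back within 10 mm of the end board's face and within 8 degrees of square to it, its middle within 35 mm of the board's middle (all of step 2 and linear speed of bookend below 0.02 m/s); the robot touches nothing.
It fails at once if the bookend's heel edge is lifted more than 25 mm off the bench (height (world z) of bookend_heel above 0.025 m).
It fails at once if the glue jar is moved more than 20 mm or tipped (distance of jar from where it was at the start of the episode above 0.02 m or angle between jar's own z axis and vertical above 0.4 rad).
It fails at once if the bowl is moved more than 20 mm or tipped (distance of bowl from where it was at the start of the episode above 0.02 m or angle between bowl's own z axis and vertical above 0.4 rad).
It fails at once if the shoe last is moved more than 20 mm or tipped (distance of last from where it was at the start of the episode above 0.02 m or angle between last's own z axis and vertical above 0.4 rad).
It also fails if it takes over 54 s, if anything falls off the work surface, if the arm or the gripper's body presses on something with over 40 N, if the wrist force passes 120 N, or if a joint passes its speed limit or range.

### The arm

A 6-joint arm with a two-finger parallel gripper is mounted at the origin on the work surface. World frame = base frame: x ahead of the robot, y to its left, z up, the work surface at z = 0. Lengths are in m, angles in degrees, forces in N, time in s.
With the tool pointing down it reaches from about 0.4 to 0.825 m from the base axis. Payload 7 kg.
Tool frame: the origin (TCP) lies midway between the tips of the shut fingers; the grasp point (between the pads) lies ctrl.tcp_to_grasp behind it (ctrl.tcp_to_grasp is the distance from the TCP to the grasp point, in m); z points along the fingers, y is the line along which they close (so a half turn about z gives the same grasp; the last joint's range is limited). The gripper opens to 88 mm and grips with 3 to 60 N. Pads are 19 mm wide; open, the fingers measure 130 mm over their backs; the gripper's body (78 mm by 193 mm) begins 47 mm behind the grasp point.
Start: joints at [92.252, 20.546, 0.682, 0, -70.136, -16.507], TCP at [0.166, 0.654, 0.227] pointing down, gripper open.
Joint ranges: [-176.03, 176.03], [-82.01, 121.73], [-58.28, 71.71], [-173.87, 95.51], [-174.79, -0.11], [-173.66, 173.66]. Speed limits (degrees/s): [136.94, 136.94, 172.46, 180, 180, 180].

### API

Orientations are given as [roll, pitch, yaw] about the fixed x, y, z axes, in that order (R = Rz(yaw) Ry(pitch) Rx(roll)).
In Python, from plant import ctrl, imaging, close_job gives the robot as it stands.
- The arm moves only by the shell command python3 -m crank 'ROWS'. ROWS is JSON, a list of rows, each a list of 3 entries, a list of its own where there are three numbers: the shift along the world's x, y, z in m, then the turn, a rotation vector about the world's x, y, z in degrees, then the opening, from -1 (shut) to 1 (fully open), so that 0 is half open. A call has 1 to 12 rows; each row shifts and turns the commanded pose from where the row before left it; what a row does not reach is not made up. A row lasts 1/10 s, in which the tool goes at most 50 mm and 8.59 degrees, less where a joint would pass 70% of its speed; a pose out of reach is approached as far as the arm can. A call is refused whole if a number of a shift passes 0.05 or a number of a turn 8.59, either way. A call with a gripper value outside its range is refused whole. The fingers move at their own pace and stop on an object; the grip force is fixed at half the most. Time passes only in rows, so rows that do not move let the fingers close. It gives the time, the measured TCP pose, the force, the opening and the grip force at its end, in the units of the state.
- ctrl.get_obs(): the state, without advancing time (a new reading comes with each control period).
- imaging.snapshot(name): name is "side" or "top" or "wrist"; returns (picture, depth): 480x640x3 uint8, blue, green, red; 480x640 float32, m along the optical axis (not along the pixel's ray), 0 where there is no reading.
- imaging.camera_model(name): a dict with "mtx" (3x3 intrinsics, pixels), "R" (3x3) and "t" (3): a world point X has camera coordinates R X + t. Camera axes: x right, y down, z forward; pixel columns grow to the right and rows downward; lengths in m; the calibration is good to about 2 mm. A picture is of the moment at which its call begins: read the wrist's pose just before it. camera_model takes no time and is no camera call; for the wrist camera it gives the pose at the moment of the call.
- close_job(): hands the job in; it is judged then, once.
The state is a dict: "clock": time; "joint_pos": joint angles; "qvel": joint speeds; "tau": joint torques, N m; "tool_pos": TCP position; "orientation": TCP orientation; "force": force on the tool from outside, world axes, zero at the start; "moment": the same for the moment, N m; "opening": finger opening in m; "gripper_force": force on a finger pad.
Only numpy, scipy, OpenCV 4.12 (cv2) and the standard library are available. Lean on these libraries where they do the work, as an engineer would, in place of code of your own. Each camera call takes 0.05 s, during which the arm holds its last target. There are 200 camera calls.

## Working session

There is one attempt and no reset: what is moved stays moved. The work goes in short steps, Python scripts to look and compute and a shell command to move; the robot and the scene stay as the last step left them, time stands still between calls to the robot, and variables do not carry over. Pictures are saved under pics/ and viewed, at most 10 in all, crops included, and the job is handed in when it is done.

```bash
mkdir -p pics; ls
python3 - <<'E'
from plant import ctrl, imaging
import cv2,numpy as np
for n in("top","side"):
    p,d=imaging.snapshot(n);cv2.imwrite(f"pics/{n}0.png",p);np.save(f"{n}0.npy",d)
    m=imaging.camera_model(n);print(n,np.round(m["mtx"],1).tolist(),(-np.array(m["R"]).T@m["t"]).round(3),np.round(m["R"],2).tolist())
print(ctrl.get_obs(),ctrl.tcp_to_grasp)
E
```

```text
pics
top [[564.6, 0.0, 315.2], [0.0, 564.6, 244.3], [0.0, 0.0, 1.0]] [ 0.446 -0.016  1.49 ] [[0.0, -1.0, -0.0], [-1.0, -0.0, -0.05], [0.05, 0.0, -1.0]]
side [[520.6, 0.0, 318.2], [0.0, 520.6, 240.5], [0.0, 0.0, 1.0]] [ 0.058 -0.848  0.692] [[0.87, -0.5, -0.0], [-0.27, -0.46, -0.85], [0.42, 0.74, -0.53]]
{'clock': 0.1, 'joint_pos': array([ 9.22523749e+01,  2.05875329e+01,  6.38535222e-01, -1.91060252e-02,
       -7.01348265e+01, -1.65068125e+01]), 'qvel': array([ 0.05850507,  0.08122406,  0.0478328 ,  0.01671982, -0.00418979,
        0.02057712]), 'tau': array([-7.21277502e-04, -5.84165990e+01,  2.93749666e+01,  7.01529086e+00,
        1.01808840e-02, -4.46981801e-05]), 'tool_pos': array([0.16611515, 0.65378662, 0.22570608]), 'orientation': array([ 1.79914527e+02, -6.59776614e-03, -1.42609382e+01]), 'force': array([ 0.1171045 , -0.3549586 , -0.32194739]), 'moment': array([0.02812454, 0.01775006, 0.05573067]), 'gripper_force': 0.0, 'opening': 0.08773691530505441} 0.0188
```

View pics/top0.png

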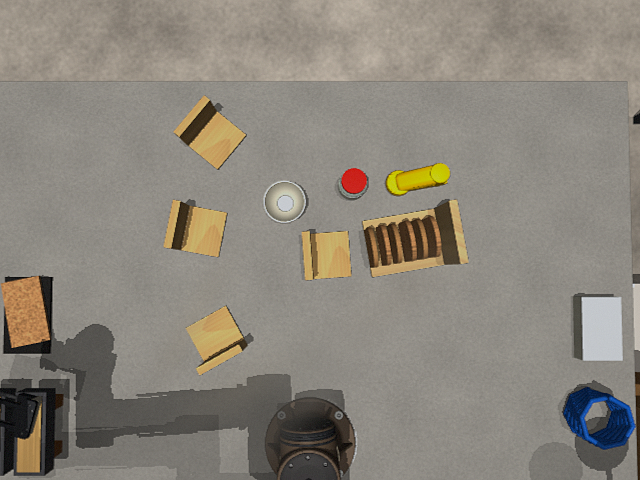

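View pics/side0.png

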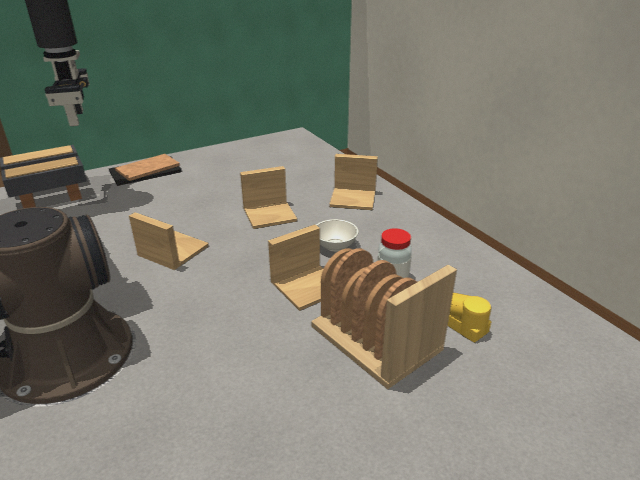

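Top view: the rightmost bookend is at about (327,255), with its foot block at columns 303–313. The rack's open end is at about (367,248), the bowl at (285,202) and the jar at (353,183). In the side view the same bookend is at (295,270). Next I'll measure from depth.

```bash
cat > h.py <<'E'
from plant import ctrl, imaging
import cv2,numpy as np
def cloud(n,save=None):
    m=imaging.camera_model(n);p,d=imaging.snapshot(n)
    if save: cv2.imwrite(save,p)
    v,u=np.mgrid[:480,:640]
    K,R,t=map(np.array,(m["mtx"],m["R"],m["t"]))
    c=np.stack([(u-K[0,2])/K[0,0]*d,(v-K[1,2])/K[1,1]*d,d],-1)
    X=(c-t)@R; X[d==0]=np.nan
    return p,X
def rect(P):
    r=cv2.minAreaRect(P[:,:2].astype(np.float32)*1000)
    return np.round(cv2.boxPoints(r)).tolist(),np.round(r[1]),round(r[2],1)
E
python3 - <<'E'
from h import *
for n in("top","side"):
    p,X=cloud(n); x,y,z=np.moveaxis(X,-1,0)
    def sel(x0,x1,y0,y1,z0,z1):
        m=((x>x0)&(x<x1)&(y>y0)&(y<y1)&(z>z0)&(z<z1)).astype(np.uint8)
        k,l,s,_=cv2.connectedComponentsWithStats(m)
        return X[l==1+np.argmax(s[1:,4])]
    for name,b in dict(upright=(.3,.5,-.12,.05,.006,.016),foot_top=(.3,.5,-.05,.08,.10,.13),foot_all=(.3,.5,-.05,.08,.03,.13),rackbase=(.3,.6,-.45,-.125,.012,.022),rackall=(.3,.6,-.45,-.125,.012,.3),endboard=(.3,.6,-.19,-.12,.05,.2),bowl=(.45,.65,0,.16,.02,.06),jar=(.5,.7,-.16,-.04,.03,.13),last=(.5,.7,-.45,-.17,.03,.13)).items():
        try:
            P=sel(*b);print(n,name,len(P),P.mean(0).round(3),np.round(P.min(0),3),np.round(P.max(0),3),*rect(P))
        except Exception as e: print(n,name,e)
E
```

```text
top upright 904 [ 0.463 -0.055  0.01 ] [ 0.425 -0.11   0.006] [ 0.499 -0.006  0.016] [[425.0, -6.0], [426.0, -111.0], [500.0, -110.0], [499.0, -5.0]] [ 74. 105.] 0.5
top foot_top 254 [0.461 0.004 0.109] [ 0.422 -0.006  0.101] [0.5   0.016 0.118] [[422.0, 11.0], [423.0, -9.0], [501.0, -3.0], [499.0, 17.0]] [78. 20.] 4.1
top foot_all 263 [0.461 0.004 0.108] [ 0.422 -0.009  0.044] [0.5   0.016 0.118] [[422.0, 11.0], [423.0, -9.0], [501.0, -3.0], [499.0, 17.0]] [78. 20.] 4.3
top rackbase 648 [ 0.459 -0.252  0.016] [ 0.431 -0.35   0.012] [ 0.496 -0.159  0.022] [[430.0, -162.0], [453.0, -351.0], [514.0, -344.0], [491.0, -154.0]] [ 61. 191.] 7.0
top rackall 5383 [ 0.518 -0.261  0.097] [ 0.431 -0.367  0.012] [ 0.6   -0.139  0.193] [[428.0, -161.0], [464.0, -369.0], [611.0, -344.0], [576.0, -136.0]] [150. 211.] 9.7
top endboard 353 [ 0.51  -0.18   0.125] [ 0.459 -0.19   0.051] [ 0.556 -0.17   0.168] [[458.0, -187.0], [460.0, -198.0], [558.0, -181.0], [556.0, -169.0]] [99. 12.] 10.0
top bowl 445 [0.608 0.068 0.034] [0.569 0.012 0.02 ] [0.65  0.118 0.053] [[569.0, 12.0], [650.0, 12.0], [650.0, 
[... 1156 characters left out ...]
, -347.0], [566.0, -137.0]] [141. 214.] 9.8
side endboard 1112 [ 0.493 -0.174  0.124] [ 0.453 -0.19   0.05 ] [ 0.559 -0.144  0.166] [[452.0, -156.0], [460.0, -200.0], [560.0, -182.0], [553.0, -139.0]] [102.  44.] 9.9
side bowl 226 [0.604 0.026 0.034] [0.571 0.011 0.02 ] [0.649 0.057 0.045] [[564.0, 31.0], [640.0, -4.0], [652.0, 23.0], [576.0, 58.0]] [29. 84.] 65.4
side jar 1171 [ 0.659 -0.125  0.085] [ 0.63  -0.148  0.03 ] [ 0.699 -0.077  0.112] [[623.0, -90.0], [643.0, -156.0], [709.0, -136.0], [689.0, -71.0]] [69. 68.] 16.4
side last 2643 [ 0.598 -0.344  0.072] [ 0.5   -0.364  0.03 ] [ 0.7   -0.269  0.13 ] [[497.0, -275.0], [500.0, -364.0], [702.0, -358.0], [699.0, -268.0]] [202.  89.] 1.7
```

Run:
```python
from h import *
for n in("top","side"):
    p,X=cloud(n); x,y,z=np.moveaxis(X,-1,0)
    a=np.radians(9.8); ex=np.array([-np.sin(a),np.cos(a)]); ey=np.array([-ex[1],ex[0]])
    q=X[...,:2]-[.502,-.1485]; rx=q@ex; ry=q@ey
    for name,b in dict(face=(-.02,.02,-.06,.06,.04,.18),base=(-.25,.03,-.1,.1,.012,.02),upright=(.03,.25,-.1,.15,.006,.014),foot=(.03,.25,-.1,.15,.09,.13)).items():
        m=(rx>b[0])&(rx<b[1])&(ry>b[2])&(ry<b[3])&(z>b[4])&(z<b[5])
        P=X[m]
        if len(P)<5: print(n,name,len(P));continue
        r=np.stack([rx[m],ry[m]],1)
        print(n,name,len(P),'rack:',np.percentile(r,[1,50,99],axis=0).round(3).tolist(),'z',np.percentile(P[:,2],[1,50,99]).round(3),'W',*rect(P),'Rk',*rect(r))
    # height histogram along rack x for boards
    for k in np.arange(-.07,.02,.005):
        m=(abs(rx-k-.0025)<.0025)&(abs(ry)<.04)&(z<.19); print(round(k,3),m.sum(),round(np.nanmax(z[m]),3) if m.any() else '',end=' | ')
    print()
```

```text
top face 330 rack: [[-0.011, -0.048], [-0.001, 0.001], [-0.0, 0.049]] z [0.043 0.128 0.152] W [[453.0, -157.0], [455.0, -168.0], [553.0, -151.0], [551.0, -140.0]] [99. 11.] 9.8 Rk [[-11.0, 50.0], [-11.0, -50.0], [-0.0, -50.0], [-0.0, 50.0]] [11. 99.] 0.0
top base 1171 rack: [[-0.19, -0.074], [-0.088, 0.037], [-0.001, 0.075]] z [0.012 0.016 0.02 ] W [[428.0, -161.0], [461.0, -351.0], [608.0, -325.0], [576.0, -136.0]] [150. 192.] 9.8 Rk [[-192.0, -75.0], [-0.0, -75.0], [-0.0, 75.0], [-192.0, 75.0]] [150. 192.] 90.0
top upright 1429 rack: [[0.043, -0.069], [0.098, 0.001], [0.227, 0.121]] z [0.006 0.009 0.014] W [[315.0, 73.0], [350.0, -143.0], [592.0, -103.0], [557.0, 113.0]] [245. 219.] 9.3 Rk [[29.0, -97.0], [248.0, -98.0], [250.0, 147.0], [31.0, 149.0]] [245. 219.] 89.5
top foot 401 rack: [[0.142, -0.065], [0.155, -0.007], [0.168, 0.051]] z [0.102 0.109 0.116] W [[422.0, 11.0], [423.0, -9.0], [543.0, 0.0], [541.0, 20.0]] [120.  20.] 4.3 Rk [[139.0, -65.0], [159.0, -67.0], [171.0, 52.0], [151.0, 54.0]] [120.  20.] 84.5
-0.07 67 0.143 | -0.065 271 0.144 | -0.06 4 0.068 | -0.055 0  | -0
[... 838 characters left out ...]
 W [[423.0, 9.0], [424.0, -110.0], [545.0, -109.0], [544.0, 10.0]] [121. 119.] 0.3 Rk [[32.0, -49.0], [149.0, -68.0], [169.0, 51.0], [52.0, 71.0]] [121. 119.] 80.5
side foot 643 rack: [[0.139, -0.065], [0.149, -0.002], [0.169, 0.053]] z [0.09  0.106 0.111] W [[421.0, 13.0], [423.0, -14.0], [544.0, -6.0], [542.0, 21.0]] [120.  27.] 3.9 Rk [[133.0, -65.0], [161.0, -68.0], [173.0, 52.0], [146.0, 55.0]] [120.  27.] 84.1
-0.07 143 0.14 | -0.065 55 0.14 | -0.06 1 0.137 | -0.055 0  | -0.05 3 0.016 | -0.045 520 0.164 | -0.04 362 0.165 | -0.035 54 0.166 | -0.03 7 0.158 | -0.025 0  | -0.02 3 0.016 | -0.015 167 0.15 | -0.01 176 0.15 | -0.005 56 0.15 | 0.0 5 0.148 | 0.005 0  | 0.01 1 0.0 | 0.015 5 0.0 |
```

Measured: rack origin (0.502, −0.1485), with its x axis at yaw 99.8°. The bookend heel is at about (0.482, 0.0155), yaw about 94°, which puts it at rack y ≈ −7 mm with 6° of yaw error. The foot's inner face is at y ≈ −0.005. I'll move over it with the fingers half open and spread along the bookend's width.

```bash
python3 -m crank '[[[0.035,-0.035,0],[0,0,-8],0],[[0.035,-0.035,0],[0,0,-8],0],[[0.035,-0.035,0],[0,0,-8],0],[[0.035,-0.035,0],[0,0,-8],0],[[0.035,-0.035,0],[0,0,-8],0],[[0.035,-0.035,0],[0,0,-8],0],[[0.01,-0.045,0],[0,0,-8],0],[[0.01,-0.045,0],[0,0,-8],0],[[0.01,-0.045,0],[0,0,-8],0],[[0.01,-0.045,0],[0,0,0],0],[[0.01,-0.045,0],[0,0,0],0],[[0.01,-0.045,0],[0,0,0],0]]'
```

```text
clock: 1.5
tool_pos: [0.4362, 0.1724, 0.2269]
orientation: [-180.0, 0.0, -86.2]
force: [1.5, -0.0, -0.2]
opening: 0.0439
gripper_force: 0.0
```

```bash
python3 -m crank '[[[0.01,-0.045,0],[0,0,0],0],[[0.01,-0.045,0],[0,0,0],0],[[0.01,-0.045,0],[0,0,0],0],[[0.01,-0.045,0],[0,0,0],0],[[0.01,-0.039,0],[0,0,0],0],[[0,0,-0.04],[0,0,0],0],[[0,0,-0.04],[0,0,0],0],[[0,0,-0.03],[0,0,0],0],[[0,0,-0.02],[0,0,0],0],[[0,0,-0.008],[0,0,0],0],[[0,0,0],[0,0,0],0],[[0,0,0],[0,0,0],0]]'
python3 - <<'E'
from h import *
p,X=cloud("side","pics/s1.png")
cv2.imwrite("pics/s1c.png",cv2.resize(p[150:400,200:480],None,fx=2,fy=2))
E
```

```text
clock: 2.7
tool_pos: [0.487, -0.0446, 0.0895]
orientation: [-179.9, -0.0, -86.2]
force: [0.6, 0.0, 0.7]
opening: 0.0441
gripper_force: 0.0
```

View pics/s1c.png

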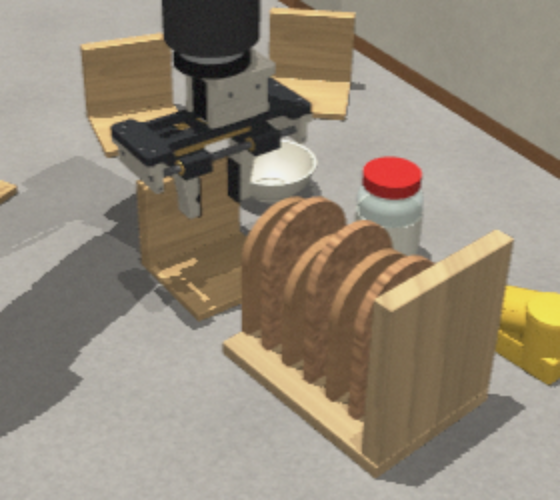

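The fingers are in the inner corner of the L, in front of the raised foot block (crop about (190,190)), and clear of the boards. Pushing now.

```bash
python3 -m crank '[[[0,0.008,0],[0,0,0],0],[[-0.001,0.008,0],[0,0,0],0],[0,0,0],[[0,0,0],[0,0,0],0]]' ; python3 -m crank '[[[-0.001,0.008,0],[0,0,0],0],[[0,0.008,0],[0,0,0],0],[[-0.001,0.006,0],[0,0,0],0],[[0,0.006,0],[0,0,0],0],[[-0.001,0.006,0],[0,0,0],0],[[0,0.006,0],[0,0,0],0],[[-0.001,0.006,0],[0,0,0],0],[[0,0.006,0],[0,0,0],0]]'
python3 - <<'E'
from h import *
p,X=cloud("side","pics/s2.png")
cv2.imwrite("pics/s2c.png",cv2.resize(p[150:400,200:480],None,fx=2,fy=2))
E
```

```text
clock: 3.55
tool_pos: [0.482, 0.0077, 0.0885]
orientation: [180.0, -0.0, -86.3]
force: [-0.6, -0.2, 0.5]
opening: 0.0439
gripper_force: 0.4schema error: expected a list
```

View pics/s2c.png

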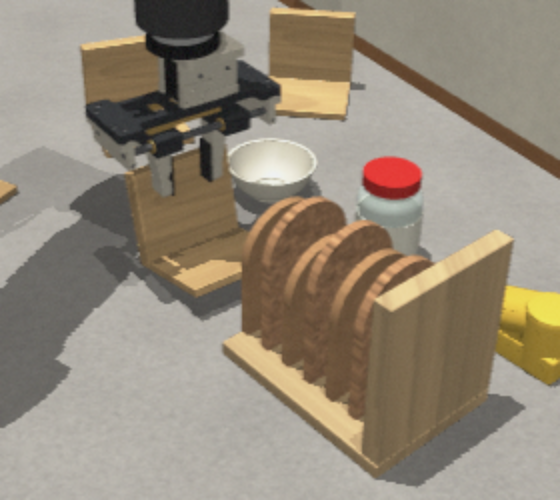

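It is tipping about the heel: the upright's free end has lifted at crop (200,290). My first call was malformed and refused; the second one ran. Continuing the push.

```bash
python3 -m crank '[[[-0.001,0.006,0],[0,0,0],0],[[0,0.006,0],[0,0,0],0],[[-0.001,0.006,0],[0,0,0],0],[[0,0.006,0],[0,0,0],0],[[-0.001,0.006,0],[0,0,0],0],[[0,0.006,0],[0,0,0],0],[[0,0.006,0],[0,0,0],0],[[0,0.006,0],[0,0,0],0],[[0,0,0],[0,0,0],0],[[0,0,0],[0,0,0],0]]'
python3 - <<'E'
from h import *
p,X=cloud("side","pics/s3.png")
cv2.imwrite("pics/s3c.png",cv2.resize(p[150:400,200:480],None,fx=2,fy=2))
E
```

```text
clock: 4.6
tool_pos: [0.4792, 0.0553, 0.0885]
orientation: [180.0, -0.0, -86.2]
force: [-0.0, -0.9, 0.7]
opening: 0.0437
gripper_force: 0.0
```

View pics/s3c.png

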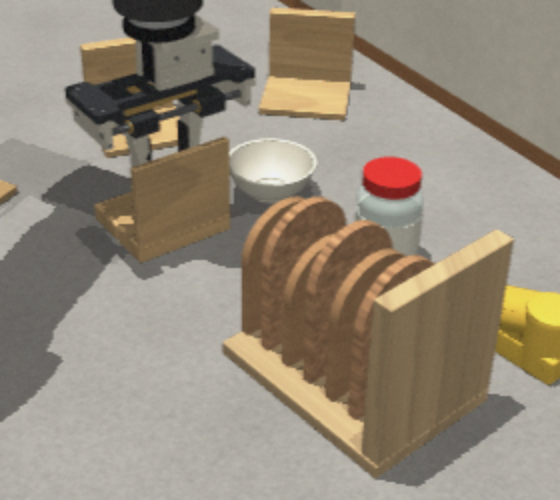

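It stands upright at crop (180,200), with the fingers above the foot. I'll raise, pass over the toe and measure.

```bash
python3 -m crank '[[[0,0,0.04],[0,0,0],0],[[0,0,0.04],[0,0,0],0],[[0,0,0.02],[0,0,0],0],[[0,0.04,0],[0,0,0],0],[[0,0.04,0],[0,0,0],0],[[0,0.04,0],[0,0,0],0],[[0,0.02,0],[0,0,0],0],[[0,0,0],[0,0,0],0],[[0,0,0],[0,0,0],0]]'
cat > m.py <<'E'
from h import *
a=np.radians(9.8); ex=np.array([-np.sin(a),np.cos(a)]); ey=np.array([-ex[1],ex[0]])
for n in("top","side"):
    p,X=cloud(n); z=X[...,2]; q=X[...,:2]-[.502,-.1485]; r=np.stack([q@ex,q@ey],-1)*1000
    for name,b in dict(upr=(4,250,-90,90,.06,.128),foot=(4,290,-90,90,.014,.028)).items():
        m=(r[...,0]>b[0])&(r[...,0]<b[1])&(abs(r[...,1])<90)&(z>b[4])&(z<b[5])
        m=m.astype(np.uint8);k,l,s,_=cv2.connectedComponentsWithStats(m)
        if k<2: continue
        m=l==1+np.argmax(s[1:,4])
        print(n,name,m.sum(),'zmax',z[m].max().round(3),'W',*rect(X[m]),'rack',*rect(r[m]/1000))
print(ctrl.get_obs()["tool_pos"].round(4))
E
python3 m.py
```

```text
clock: 5.55
tool_pos: [0.4789, 0.1951, 0.1882]
orientation: [180.0, -0.0, -86.2]
force: [-0.0, -0.4, 0.2]
opening: 0.0438
gripper_force: 0.0
top upr 228 zmax 0.128 W [[421.0, 22.0], [422.0, 12.0], [539.0, 21.0], [539.0, 31.0]] [118.  10.] 4.2 rack [[161.0, -66.0], [171.0, -67.0], [182.0, 50.0], [172.0, 51.0]] [118.  10.] 84.4
top foot 1623 zmax 0.028 W [[414.0, 122.0], [420.0, 25.0], [540.0, 34.0], [533.0, 131.0]] [120.  97.] 4.1 rack [[173.0, -68.0], [270.0, -78.0], [282.0, 41.0], [185.0, 51.0]] [120.  97.] 84.3
side upr 1247 zmax 0.121 W [[421.0, 25.0], [422.0, 8.0], [544.0, 15.0], [543.0, 32.0]] [123.  17.] 3.2 rack [[154.0, -69.0], [171.0, -71.0], [185.0, 50.0], [168.0, 52.0]] [123.  17.] 83.4
side foot 547 zmax 0.028 W [[412.0, 123.0], [421.0, 9.0], [541.0, 18.0], [532.0, 132.0]] [120. 115.] 4.4 rack [[157.0, -67.0], [271.0, -78.0], [283.0, 42.0], [169.0, 53.0]] [120. 115.] 84.6
[0.4791 0.1944 0.1884]
```

Upright at rack (170,−8), yaw error 5.6°, toe centre at world (0.4735, 0.1265). Next I lower the fingers behind the toe.

```bash
python3 -m crank '[[[-0.007,-0.03,0],[0,0,0],0],[[0,0,-0.04],[0,0,0],0],[[0,0,-0.04],[0,0,0],0],[[0,0,-0.04],[0,0,0],0],[[0,0,-0.03],[0,0,0],0],[[0,0,-0.016],[0,0,0],0],[[0,0,-0.01],[0,0,0],0],[[0,0,0],[0,0,0],0],[[0,0,0],[0,0,0],0]]'; python3 -m crank '[[[0,-0.006,0],[0,0,0],0],[[0,-0.006,0],[0,0,0],0],[[0,-0.006,0],[0,0,0],0],[[0,-0.006,0],[0,0,0],0],[[0,-0.006,0],[0,0,0],0],[[0,-0.006,0],[0,0,0],0],[[0,0,0],[0,0,0],0]]'; python3 m.py
```

```text
clock: 6.55
tool_pos: [0.4728, 0.1651, 0.0133]
orientation: [-180.0, 0.0, -86.3]
force: [0.3, -0.0, -0.1]
opening: 0.0437
gripper_force: 0.0
clock: 7.25
tool_pos: [0.4721, 0.1284, 0.0126]
orientation: [180.0, -0.0, -86.3]
force: [-0.5, -0.2, 0.4]
opening: 0.044
gripper_force: 0.0
top upr 219 zmax 0.128 W [[422.0, 13.0], [422.0, 3.0], [539.0, 10.0], [539.0, 21.0]] [117.  10.] 3.7 rack [[150.0, -64.0], [160.0, -65.0], [173.0, 52.0], [163.0, 53.0]] [117.  10.] 83.9
top foot 1288 zmax 0.028 W [[415.0, 97.0], [420.0, 15.0], [539.0, 22.0], [535.0, 103.0]] [119.  81.] 3.2 rack [[162.0, -66.0], [243.0, -75.0], [256.0, 44.0], [175.0, 53.0]] [119.  81.] 83.4
side upr 1262 zmax 0.122 W [[420.0, 14.0], [421.0, -1.0], [542.0, 7.0], [541.0, 23.0]] [121.  16.] 4.1 rack [[147.0, -66.0], [162.0, -68.0], [174.0, 53.0], [159.0, 54.0]] [121.  16.] 84.3
side foot 591 zmax 0.028 W [[412.0, 132.0], [421.0, -0.0], [541.0, 7.0], [533.0, 140.0]] [121. 132.] 3.7 rack [[147.0, -65.0], [279.0, -79.0], [292.0, 41.0], [160.0, 55.0]] [121. 132.] 83.9
[0.472  0.1288 0.0125]
```

```bash
python3 -m crank '[[[0.0005,-0.006,0],[0,0,0.5],0],[[0.0005,-0.006,0],[0,0,0.5],0],[[0.0005,-0.006,0],[0,0,0.5],0],[[0.0005,-0.006,0],[0,0,0.5],0],[[0.0005,-0.006,0],[0,0,0.5],0],[[0.0005,-0.006,0],[0,0,0.5],0],[[0.0005,-0.006,0],[0,0,0.5],0],[[0.0005,-0.006,0],[0,0,0.5],0],[[0.0005,-0.006,0],[0,0,0.5],0],[[0.0005,-0.006,0],[0,0,0.5],0],[[0.0005,-0.006,0],[0,0,0.5],0],[[0.0005,-0.006,0],[0,0,0.5],0]]'; python3 m.py
```

```text
clock: 8.55
tool_pos: [0.4783, 0.0567, 0.0126]
orientation: [180.0, -0.0, -80.2]
force: [0.1, 1.7, -0.9]
opening: 0.0443
gripper_force: 0.8
top upr 552 zmax 0.128 W [[375.0, 78.0], [389.0, 1.0], [457.0, 13.0], [442.0, 90.0]] [69. 78.] 10.6 rack [[166.0, 86.0], [167.0, 17.0], [246.0, 18.0], [245.0, 87.0]] [78. 69.] 0.8
top foot 1179 zmax 0.028 W [[426.0, 9.0], [439.0, -64.0], [557.0, -43.0], [544.0, 30.0]] [120.  74.] 9.8 rack [[94.0, 48.0], [95.0, -72.0], [169.0, -72.0], [168.0, 48.0]] [ 74. 120.] 0.0
side upr 1927 zmax 0.128 W [[373.0, 78.0], [388.0, -4.0], [563.0, 28.0], [548.0, 110.0]] [178.  83.] 10.3 rack [[162.0, 87.0], [163.0, -90.0], [246.0, -90.0], [245.0, 88.0]] [ 83. 178.] 0.5
side foot 675 zmax 0.028 W [[417.0, 57.0], [439.0, -76.0], [511.0, -64.0], [489.0, 69.0]] [ 73. 134.] 9.3 rack [[82.0, -23.0], [216.0, -24.0], [217.0, 49.0], [83.0, 50.0]] [ 73. 134.] 89.5
[0.478  0.0563 0.0125]
```

Yaw is now square to the rack: heel about 84 mm from the board, 12 mm off centre. I'll keep pushing with a slight drift to the centre.

```bash
sed -i 's/upr=(4,250/upr=(4,140/;s/foot=(4,290/foot=(4,140/' m.py; python3 -m crank '[[[0,-0.006,0],[0,0,0],0],[[0,-0.006,0],[0,0,0],0],[[0.001,-0.006,0],[0,0,0],0],[[0,-0.006,0],[0,0,0],0],[[0,-0.006,0],[0,0,0],0],[[0,-0.006,0],[0,0,0],0],[[0.001,-0.006,0],[0,0,0],0],[[0,-0.006,0],[0,0,0],0],[[0,-0.006,0],[0,0,0],0],[[0,-0.006,0],[0,0,0],0],[[0,-0.006,0],[0,0,0],0],[[0,0,0],[0,0,0],0]]'; python3 m.py
```

```text
clock: 9.85
tool_pos: [0.4798, -0.0097, 0.0124]
orientation: [180.0, -0.0, -80.3]
force: [0.1, -0.0, -0.2]
opening: 0.0435
gripper_force: 0.0
top upr 286 zmax 0.127 W [[441.0, -129.0], [443.0, -140.0], [560.0, -120.0], [558.0, -109.0]] [119.  11.] 9.9 rack [[18.0, 57.0], [18.0, -62.0], [29.0, -62.0], [29.0, 57.0]] [ 11. 119.] 0.1
top foot 915 zmax 0.028 W [[429.0, -61.0], [441.0, -131.0], [559.0, -111.0], [547.0, -40.0]] [120.  71.] 9.8 rack [[28.0, 57.0], [28.0, -62.0], [99.0, -62.0], [99.0, 57.0]] [ 71. 120.] 0.0
side upr 1572 zmax 0.128 W [[390.0, -23.0], [396.0, -66.0], [574.0, -38.0], [567.0, 5.0]] [180.  43.] 9.0 rack [[97.0, -90.0], [140.0, -90.0], [142.0, 89.0], [100.0, 90.0]] [180.  43.] 89.2
side foot 697 zmax 0.028 W [[396.0, -127.0], [462.0, -148.0], [507.0, -8.0], [440.0, 13.0]] [147.  70.] 72.4 rack [[8.0, 39.0], [138.0, -28.0], [170.0, 34.0], [40.0, 101.0]] [ 70. 147.] 62.6
[ 0.4799 -0.0093  0.0124]
```

Gap 18 mm, off centre by −2.5 mm, square. Final gentle push.

```bash
python3 -m crank '[[[0.001,-0.004,0],[0,0,0],0],[[0.001,-0.004,0],[0,0,0],0],[[0.001,-0.004,0],[0,0,0],0],[[0,-0.003,0],[0,0,0],0],[[0,-0.001,0],[0,0,0],0],[[0,-0.001,0],[0,0,0],0],[[0,0,0],[0,0,0],0]]'; python3 m.py
```

```text
clock: 10.65
tool_pos: [0.4832, -0.026, 0.0126]
orientation: [180.0, -0.0, -80.3]
force: [0.2, 0.0, 0.2]
opening: 0.0437
gripper_force: 0.0
top upr 291 zmax 0.128 W [[389.0, -26.0], [399.0, -80.0], [442.0, -73.0], [432.0, -18.0]] [44. 55.] 10.4 rack [[85.0, 90.0], [85.0, 46.0], [140.0, 46.0], [140.0, 90.0]] [55. 44.] 0.6
top foot 796 zmax 0.028 W [[432.0, -79.0], [444.0, -146.0], [562.0, -127.0], [550.0, -59.0]] [120.  69.] 9.5 rack [[11.0, -63.0], [80.0, -63.0], [81.0, 57.0], [12.0, 57.0]] [120.  69.] 89.7
side upr 1819 zmax 0.128 W [[390.0, -26.0], [399.0, -84.0], [577.0, -53.0], [567.0, 5.0]] [180.  58.] 9.8 rack [[81.0, 90.0], [82.0, -90.0], [140.0, -90.0], [140.0, 90.0]] [ 58. 180.] 0.0
side foot 698 zmax 0.028 W [[390.0, -124.0], [446.0, -153.0], [516.0, -20.0], [460.0, 9.0]] [151.  63.] 62.3 rack [[5.0, 56.0], [124.0, -36.0], [163.0, 14.0], [43.0, 106.0]] [ 63. 151.] 52.5
[ 0.4831 -0.0259  0.0126]
```

```bash
python3 -m crank '[[[0,-0.001,0],[0,0,0],0],[[0,-0.001,0],[0,0,0],0],[[0,0,0],[0,0,0],0]]'; python3 -m crank '[[[0,-0.001,0],[0,0,0],0],[[0,0,0],[0,0,0],0]]'
```

```text
clock: 11.05
tool_pos: [0.4833, -0.0278, 0.0126]
orientation: [-180.0, 0.0, -80.3]
force: [0.7, 1.6, 0.1]
opening: 0.0439
gripper_force: 0.6
clock: 11.25
tool_pos: [0.4833, -0.0288, 0.0126]
orientation: [-180.0, -0.0, -80.2]
force: [0.7, 0.8, 0.4]
opening: 0.0437
gripper_force: 0.6
```

```bash
python3 -m crank '[[[0,-0.001,0],[0,0,0],0],[[0,0,0],[0,0,0],0]]'; python3 -m crank '[[[0,-0.001,0],[0,0,0],0],[[0,0,0],[0,0,0],0]]'
```

```text
clock: 11.45
tool_pos: [0.4834, -0.0293, 0.0126]
orientation: [-180.0, 0.0, -80.3]
force: [-1.1, 5.8, 0.8]
opening: 0.0439
gripper_force: 2.9
clock: 11.65
tool_pos: [0.4834, -0.0295, 0.0126]
orientation: [-179.9, 0.1, -80.3]
force: [-2.9, 12.1, 0.7]
opening: 0.0437
gripper_force: 6.5
```

Force is rising to 12 N and motion has stopped, so the bookend is seated on the board. I'll hold briefly, then back off, lift clear and check.

```bash
python3 -m crank '[[[0,0,0],[0,0,0],0],[[0,0,0],[0,0,0],0],[[0,0.002,0],[0,0,0],0],[[-0.001,0.006,0],[0,0,0],0],[[-0.002,0.012,0],[0,0,0],0],[[-0.005,0.03,0],[0,0,0],0],[[-0.005,0.03,0],[0,0,0],0],[[0,0.02,0.04],[0,0,0],0],[[0,0.02,0.04],[0,0,0],0],[[0,0.02,0.04],[0,0,0],0],[[0,0,0],[0,0,0],0],[[0,0,0],[0,0,0],0]]'; python3 m.py
python3 - <<'E'
from h import *
cv2.imwrite("pics/f.png",imaging.snapshot("top")[0])
E
```

```text
clock: 12.85
tool_pos: [0.4703, 0.1104, 0.1335]
orientation: [-179.9, 0.1, -80.2]
force: [-0.2, -0.0, -0.6]
opening: 0.044
gripper_force: 0.0
top upr 206 zmax 0.126 W [[446.0, -148.0], [447.0, -154.0], [561.0, -134.0], [560.0, -129.0]] [116.   6.] 9.8 rack [[4.0, -61.0], [10.0, -61.0], [10.0, 55.0], [4.0, 55.0]] [116.   6.] 90.0
top foot 1697 zmax 0.028 W [[427.0, -51.0], [444.0, -150.0], [562.0, -130.0], [545.0, -30.0]] [120. 101.] 9.7 rack [[8.0, -62.0], [109.0, -63.0], [109.0, 57.0], [8.0, 57.0]] [120. 101.] 89.9
side upr 49 zmax 0.12 W [[444.0, -150.0], [445.0, -154.0], [467.0, -149.0], [466.0, -144.0]] [23.  5.] 14.2 rack [[4.0, 57.0], [6.0, 35.0], [11.0, 35.0], [9.0, 58.0]] [ 5. 23.] 4.4
side foot 632 zmax 0.026 W [[390.0, -125.0], [446.0, -154.0], [507.0, -38.0], [451.0, -9.0]] [131.  63.] 62.5 rack [[4.0, 56.0], [108.0, -23.0], [146.0, 27.0], [42.0, 106.0]] [ 63. 131.] 52.7
[0.4693 0.1089 0.1317]
```

View pics/f.png

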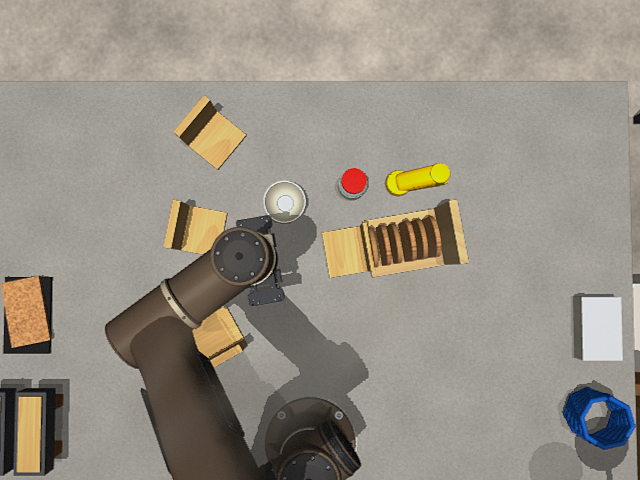

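The picture shows the bookend standing flush against the end board (347,250), square to it and about 3 mm off centre. The bowl (285,202), jar (353,183) and last (420,180) have not moved, and the arm is clear. Handing in.

```bash
python3 -c "
from plant import close_job
print(close_job())"
```

```text
the job is handed in; nothing more can be done
None
```

The job is handed in after about 13 s of robot time: the bookend stands upright with its back against the end board, square to it and about 3 mm off centre, and the jar, bowl and last are where they were; no verdict came back.

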